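# Take the tall lantern off its hook and stand it on the charging pad

### The job

The tall lantern needs charging: lift it up and off its hook on the wooden rack and stand it gently, upright, in the middle of the flat round black charging pad, then let go. Leave the short lantern hanging on its hook.

Things in the scene. Friction and masses are not known exactly. Their poses are not given: they have to be found in the camera images.
- tall_handle (a point): Centre of the handle opening of the TALL lantern (body 100 mm tall, 64 dia, 0.3 kg), on any of the 3 hooks. Rigid closed strap handle on its cap: 52 wide along y (grip across it from above), 12 along x, sides 5 thick, crown 6; opening 42 wide, 48 high; the hook passes through it along x, under the crown. Point: 30 below handle top, 24 above cap, 124 above underside of base; z up.
- short_handle (a point): Same point on the SHORT lantern: same cap, base and handle, but a much lower clear globe (body 62 mm tall). It stays hanging. A small open steel pail hangs on the third hook.
- rack: Fixed wooden rack, hooks pointing away from the robot. Origin on the bench below the middle lantern; z up, x from hook tips to beam. Hooks at y -120, 0, 120 mm: 8 mm bars, axis 210 high, along x from the beam (face x +55, top 220 high) to x -30, then upturned, ending at x -41, 230 high. Things hang near x 0. To free: raise 16 to 38 mm (27 best), then draw over 60 mm along -x.
- pad_top (a point): Centre of the top face of the charging pad: a flat fixed black disc, no rim, 110 mm diameter, 12 high, a grey disc in its middle. z up.

How it is judged:
By the outcome, as a careful person would: the job done as asked, in the order asked, and still so for the second after the job is handed in, with the robot touching nothing.
It also fails if it takes over 45 s, if anything falls off the work surface, if the arm or the gripper's body presses on something with over 40 N, if the wrist force passes 120 N, or if a joint passes its speed limit or range.

### The arm

A 6-joint arm with a two-finger parallel gripper is mounted at the origin on the work surface. World frame = base frame: x ahead of the robot, y to its left, z up, the work surface at z = 0. Lengths are in m, angles in rad, forces in N, time in s.
With the tool pointing down it reaches from about 0.3 to 0.775 m from the base axis. Payload 14.6 kg.
Tool frame: the origin (TCP) lies at the very end of the fingers, on their centre line; the grasp point (between the pads) lies 19 mm behind it; z points along the fingers, y is the direction in which the jaws open and shut (so a half turn about z gives the same grasp; the last joint's range is limited). The gripper opens to 94 mm and grips with 3 to 60 N. Pads are 16 mm wide; open, the fingers measure 119 mm over their backs; the gripper's body (75 mm by 177 mm) begins 78 mm behind the grasp point.
Start: joints at [-1.255, 0.3, 1.521, -0, 1.321, -0.067], TCP at [0.205, -0.51, 0.205] pointing down, gripper open.
Joint ranges: [-3.03, 3.03], [-0.79, 2.21], [0.23, 2.52], [-1.04, 4.18], [0, 3.07], [-2.55, 2.55]. Speed limits (rad/s): [2.22, 2.22, 2.57, 3.14, 3.14, 3.14].

### API

Orientations are given as [roll, pitch, yaw] about the fixed x, y, z axes, in that order (R = Rz(yaw) Ry(pitch) Rx(roll)).
In Python, from plant import ctrl, vision, hand_in gives the robot as it stands. The module is installed in compiled form; this text tells all that it offers.
- The arm moves only by the tool jog_arm, never from a script. Its argument "moves" is one flat list of numbers, 7 for each row, row after row: the opening, from -1 (shut) to 1 (fully open), so that 0 is half open, then the shift along the tool's x, y, z in mm, then the turn, a rotation vector about the tool's x, y, z in rad. A call has exactly 10 rows; each row shifts and turns the pose as measured when the row begins, along the tool's axes as they then stand; what a row does not reach is not made up. A row lasts 1/12 s, in which the tool goes at most 41.7 mm and 7.16 degrees, less where a joint would pass 70% of its speed; a pose out of reach is approached as far as the arm can. A call is refused whole if a number of a shift passes 41.7 or a number of a turn 0.125, either way. A call with a gripper value outside its range is refused whole. The fingers move at their own pace and stop on an object; the grip force is fixed at half the most. Time passes only in rows, so rows that do not move let the fingers close, or fill a call up. It gives the time, the measured TCP pose, the force and the opening at its end, in the units of the state.
- ctrl.observe(): the state, without advancing time (a new reading comes with each control period).
- vision.read_camera(name): name is "scene" or "top" or "wrist"; returns a dict with "color" (400x640x3 uint8, red, green, blue), "range_z" (400x640 float32, m along the optical axis (not along the pixel's ray), 0 where there is no reading), "fx", "fy", "cx", "cy" (pixels), "R" (3x3) and "t" (3): a world point X has camera coordinates R X + t. Camera axes: x right, y down, z forward; pixel columns grow to the right and rows downward; lengths in m; the calibration is good to about 2 mm. A picture is of the moment at which its call begins.
- hand_in(): hands the job in, once; it reports no verdict.
The state is a dict: "time_s": time; "joints": joint angles; "joint_vel": joint speeds; "joint_torque": joint torques, N m; "ee_pos": TCP position; "eef_rot": TCP orientation; "ft_force": force on the tool from outside, world axes, zero at the start; "ft_torque": the same for the moment, N m; "finger_gap": finger opening in m.
Only numpy, scipy, OpenCV 4.12 (cv2) and the standard library are available. Lean on these libraries where they do the work, as an engineer would, in place of code of your own. Each camera call takes 0.05 s, during which the arm holds its last target.

## Working session

There is one attempt and no reset: what is moved stays moved. The work goes in short steps, Python scripts to look and compute and a tool call to move; the robot and the scene stay as the last step left them, time stands still between calls to the robot, and variables do not carry over. Pictures are saved under pics/ and viewed, and the job is handed in when it is done.

Besides the shell and the picture viewer there is one more tool, called after "Request:" by a JSON object that holds its "op" and its "data", one argument or row to a line. jog_arm: Moves the arm, as the interface text tells. Its arguments: {"type":"object","properties":{"moves":{"type":"array","items":{"type":"number"}}},"required":["moves"]}

```bash
mkdir -p pics; cat > h.py <<'E'
import numpy as np, cv2
from plant import ctrl, vision, hand_in
def snap(n,tag):
    d=vision.read_camera(n); np.savez(f'pics/{tag}.npz',**d)
    cv2.imwrite(f'pics/{tag}.png',d['color'][:,:,::-1]); return d
def load(tag): return dict(np.load(f'pics/{tag}.npz'))
def w(d,u,v,z=None):
    z=float(d['range_z'][v,u]) if z is None else z
    c=np.array([(u-d['cx'])/d['fx']*z,(v-d['cy'])/d['fy']*z,z]); return d['R'].T@(c-d['t'])
def crop(tag,x0,y0,x1,y1,s):
    im=cv2.imread(f'pics/{tag}.png')[y0:y1,x0:x1]
    cv2.imwrite(f'pics/{tag}_c{x0}_{y0}.png',cv2.resize(im,None,fx=s,fy=s,interpolation=cv2.INTER_CUBIC))
E
python3 - <<'E'
from h import *
for n in('scene','top'):
    d=snap(n,n+'0'); print(n,d['fx'],d['cx'],d['cy'],(-d['R'].T@d['t']).round(3),d['R'][2].round(2))
print(ctrl.observe())
E
```

```text
scene 504.03637585337765 316.419097978409 198.00188098736123 [ 1.142 -0.464  0.792] [-0.61  0.45 -0.65]
top 474.43878295323043 320.61952466177496 196.03402634972863 [ 0.39  -0.028  1.118] [ 0.17  0.02 -0.99]
{'time_s': 0.1, 'joints': array([-1.25456200e+00,  3.00396779e-01,  1.52149562e+00,  9.50577762e-06,
        1.32071527e+00, -6.66132044e-02]), 'joint_vel': array([-3.88048898e-04, -1.02407048e-03, -5.13970201e-04, -2.65964880e-03,
        3.35671897e-05,  1.44805728e-03]), 'joint_torque': array([ 2.67878619e-03, -5.32636106e+01, -3.53278828e+01,  7.10420567e-02,
        2.34979566e-02, -6.90678098e-05]), 'ee_pos': array([ 0.20538103, -0.50996638,  0.20496325]), 'eef_rot': array([-3.14058050e+00, -7.67508288e-05,  3.82845137e-01]), 'ft_force': array([ 0.16630966,  0.1845276 , -0.44723265]), 'ft_torque': array([-0.05593569,  0.03765138,  0.00140007]), 'finger_gap': 0.09410608976327799}
```

View pics/scene0.png

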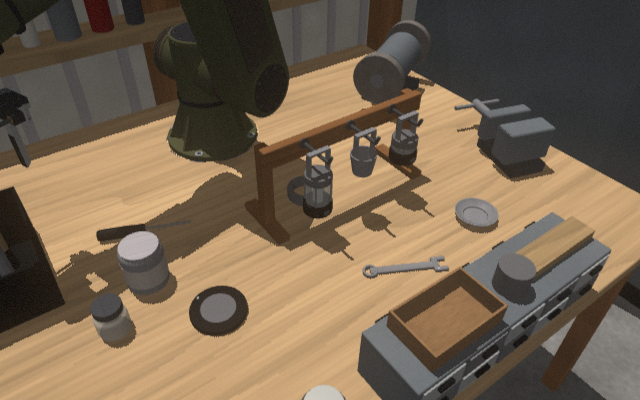

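View pics/top0.png

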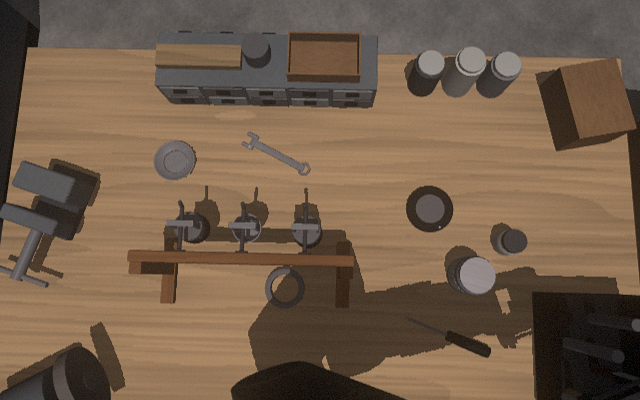

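Scene: the tall lantern seems to be the left one at (318,185), with the pail at (363,155), the short lantern at (404,140) and the pad at (219,310). In the top view the tall one is at (306,228) and the pad at (430,208).

```bash
python3 - <<'E'
from h import *
crop('scene0',240,80,440,230,4); crop('top0',120,180,360,310,3.3)
crop('top0',390,170,470,250,5)
t=load('top0');s=load('scene0')
for u,v in((430,208),(430,190),(430,225),(409,208),(451,208),(306,228),(300,228),(312,228),(240,258),(135,256),(350,260),(305,195)): print('top',u,v,w(t,u,v).round(4))
for u,v in((219,310),(194,310),(245,310)): print('scene',u,v,w(s,u,v).round(4))
E
```

```text
top 430 208 [ 0.5574 -0.2673  0.0129]
top 430 190 [ 0.6008 -0.2683  0.0108]
top 430 225 [ 0.5177 -0.2675  0.0096]
top 409 208 [ 0.5563 -0.2183  0.0121]
top 451 208 [ 0.5584 -0.316   0.0144]
top 306 228 [0.4818 0.0128 0.2214]
top 300 228 [0.4816 0.0243 0.2196]
top 312 228 [0.4823 0.0015 0.2189]
top 240 258 [0.4222 0.1356 0.2186]
top 135 256 [0.4207 0.3341 0.2202]
top 350 260 [ 0.4238 -0.0716  0.2198]
top 305 195 [0.5829 0.0276 0.0034]
scene 219 310 [ 0.5617 -0.2668  0.0094]
scene 194 310 [ 0.5368 -0.306   0.0124]
scene 245 310 [ 0.5894 -0.2264  0.0087]
```

View pics/scene0_c240_80.png

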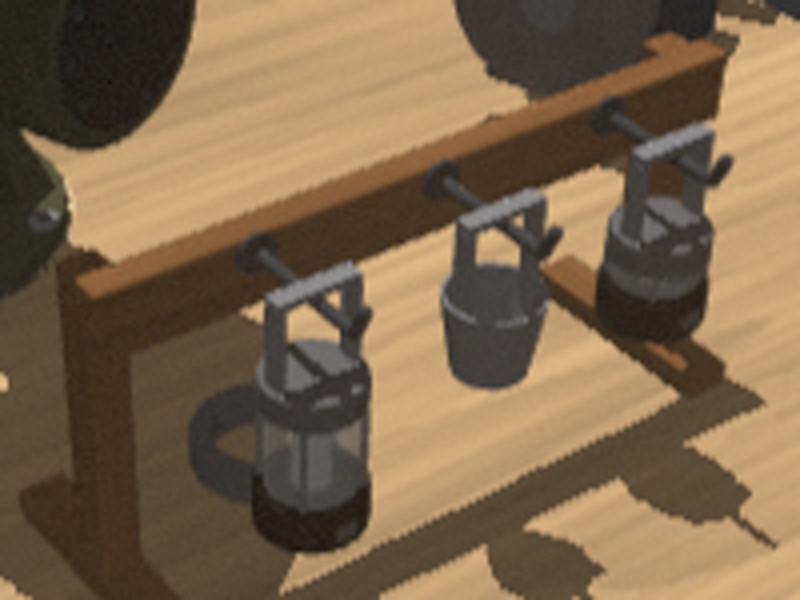

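View pics/top0_c120_180.png

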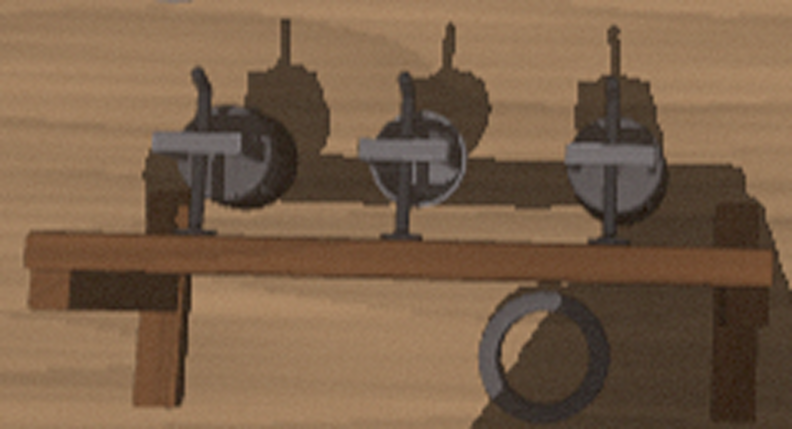

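View pics/top0_c390_170.png

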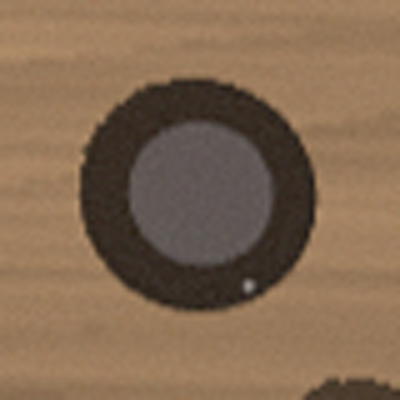

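```bash
python3 - <<'E'
from h import *
t=load('top0');s=load('scene0')
def wz(d,u,v,h):
    a=w(d,u,v,1.);c=-d['R'].T@d['t'];r=a-c;return c+r*(h-c[2])/r[2]
print('pad top',wz(t,429.6,208.8,.012),'scene',wz(s,219,310,.012))
def cloud(d,u0,u1,v0,v1):
    V,U=np.mgrid[v0:v1,u0:u1];Z=d['range_z'][v0:v1,u0:u1]
    c=np.stack([(U-d['cx'])/d['fx']*Z,(V-d['cy'])/d['fy']*Z,Z],-1).reshape(-1,3)
    return (c-d['t'])@d['R'],U.ravel(),V.ravel()
# pad by depth clouds: grey disc colours in both
for d,n,r in((t,'top',(400,460,180,240)),(s,'scene',(185,255,280,340))):
    P,U,V=cloud(d,*r); C=d['color'][V,U].astype(int); br=C[:,0]-C[:,2]
    m=(br<25); 
    q=np.array([wz(d,u,v,.012) for u,v in zip(U[m],V[m])]); print(n,m.sum(),'mid',(q[:,:2].max(0)+q[:,:2].min(0))/2,'ext',np.ptp(q[:,:2],axis=0),'mean',q.mean(0))
for d,n,r in((t,'top',(285,326,215,240)),(s,'scene',(300,335,142,162))):
    P,U,V=cloud(d,*r); m=(P[:,2]>.212)&(P[:,2]<.228)
    Q=P[m]; x=Q[:,0];
    print(n,m.sum(),'z',np.median(Q[:,2]),'x',np.percentile(x,[2,10,50,90,98]).round(4),'y',np.percentile(Q[:,1],[2,10,50,90,98]).round(4))
# crown geometric from crop px top
for u,v in((291.2,223.5),(319.4,223.5),(291.5,230),(319.0,230)): print('crown',wz(t,u,v,.220))
# scene crown corners: crop /4 + (240,80)
for u,v in((265,298),(348,262),(362,272),(280,309)): print('crown scene',wz(s,240+u/4,80+v/4,.220))
for u,v in((30,233),(770,251)): print('beam front',wz(t,120+u/3.3,180+v/3.3,.220))
for u,v in((612,85),(610,240)): print('hook',wz(t,120+u/3.3,180+v/3.3,.22 if v<100 else .214))
E
```

```text
pad top [ 0.55564234 -0.2665363   0.012     ] scene [ 0.56357906 -0.26743323  0.012     ]
top 1648 mid [ 0.55677816 -0.26634701] ext [0.10711618 0.10557548] mean [ 0.55629826 -0.26594918  0.012     ]
scene 2222 mid [ 0.56141556 -0.26803702] ext [0.11297942 0.10760954] mean [ 0.56238782 -0.26907795  0.012     ]
top 240 z 0.21933785186025337 x [0.465  0.4767 0.484  0.492  0.5055] y [-0.0098 -0.0041  0.0155  0.0356  0.0412]
scene 193 z 0.21729495829840192 x [0.4373 0.465  0.4885 0.5155 0.5292] y [-0.0097 -0.0058  0.0143  0.0352  0.0403]
crown [0.48976778 0.04128388 0.22      ]
crown [ 0.49111641 -0.0123826   0.22      ]
crown [0.47738866 0.04025538 0.22      ]
crown [ 0.47870941 -0.01195714  0.22      ]
crown scene [ 0.48402363 -0.01162306  0.22      ]
crown scene [0.48235472 0.03969234 0.22      ]
crown scene [0.49325927 0.04023329 0.22      ]
crown scene [ 0.49560479 -0.01084587  0.22      ]
beam front [0.43053769 0.3463844  0.22      ]
beam front [ 0.43128864 -0.07776868  0.22      ]
hook [0.52456708 0.01523522 0.22      ]
hook [0.43545472 0.01380383 0.214     ]
```

Rack yaw is about 0, and the crown top at z≈0.22 matches the hook height. Averaging the two cameras, whose x differs by a steady 5 mm, puts the crown at about (0.4865, 0.014) and the pad at (0.559, -0.267). I'll lift and square up first.

Request:
{"op": "jog_arm", "data": {
  "moves": [1,0,0,-28,0,0,0.1,1,0,0,-28,0,0,0.1,1,0,0,-28,0,0,0.1,1,0,0,-28,0,0,0.083,1,10,-30,0,0,0,0,1,18,-34,0,0,0,0,1,18,-34,0,0,0,0,1,18,-34,0,0,0,0,1,18,-34,0,0,0,0,1,18,-34,0,0,0,0]
}}

```text
time_s: 0.93
ee_pos: [0.3088, -0.3079, 0.3188]
eef_rot: [-3.132, 0.004, -0.029]
ft_force: [-0.2, -0.4, 0.2]
finger_gap: 0.0936
```

Request:
{"op": "jog_arm", "data": {
  "moves": [1,20,-35,0,0,0,0,1,20,-35,0,0,0,0,1,20,-35,0,0,0,0,1,20,-35,0,0,0,0,1,20,-35,0,0,0,0,1,20,-35,0,0,0,0,1,20,-35,0,0,0,0,1,18,-35,0,0,0,0,1,10,-20,0,0,0,0,1,0,0,0,0,0,0]
}}

```text
time_s: 1.77
ee_pos: [0.4894, 0.0065, 0.3195]
eef_rot: [-3.132, 0.006, -0.026]
ft_force: [-0.4, -0.8, -0.1]
finger_gap: 0.0942
```

```bash
python3 - <<'E'
from h import *
d=snap('wrist','wr1'); o=ctrl.observe(); print(o['ee_pos'],o['eef_rot'],(-d['R'].T@d['t']).round(3),d['R'][2].round(2))
E
```

```text
[0.48878989 0.00525407 0.31941204] [-3.13176343  0.00593186 -0.02585323] [0.558 0.002 0.499] [-0.24  0.02 -0.97]
```

View pics/wr1.png

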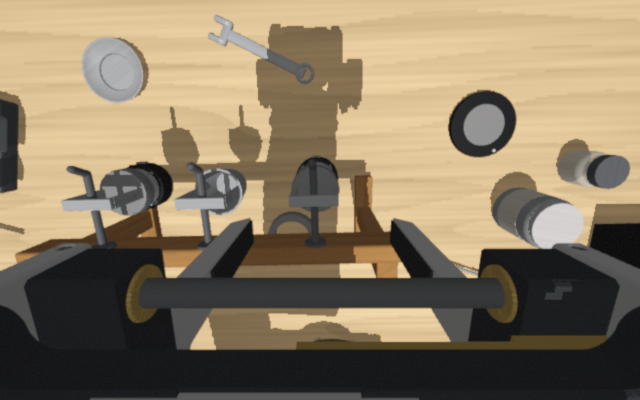

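The wrist view shows the tall handle crown at about (314,200), roughly centred between the fingertips at (245,225) and (400,222). The pad is at (483,123). I'll measure both here as well.

```bash
python3 - <<'E'
from h import *
crop('wr1',270,150,370,250,6)
d=load('wr1')
def wz(d,u,v,h):
    a=w(d,u,v,1.);c=-d['R'].T@d['t'];r=a-c;return c+r*(h-c[2])/r[2]
V,U=np.mgrid[80:165,440:525];V=V.ravel();U=U.ravel();C=d['color'][V,U].astype(int);m=(C[:,0]-C[:,2])<25
q=np.array([wz(d,u,v,.012) for u,v in zip(U[m],V[m])])
print('pad',(q.max(0)+q.min(0))/2,np.ptp(q,axis=0),q.mean(0))
for u in(300,308,320,328):
  for v in (196,200,204): print(u,v,w(d,u,v).round(4))
E
```

```text
pad [ 0.55571225 -0.26400219  0.012     ] [1.06579349e-01 1.09967496e-01 1.11022302e-16] [ 0.55684978 -0.26418717  0.012     ]
300 196 [0.4894 0.0291 0.2191]
300 200 [0.4853 0.0292 0.2199]
300 204 [0.4812 0.0293 0.2205]
308 196 [0.4896 0.0206 0.2206]
308 200 [0.4853 0.0208 0.2205]
308 204 [0.4809 0.021  0.2203]
320 196 [0.4891 0.0082 0.2199]
320 200 [0.4849 0.0083 0.2201]
320 204 [0.4803 0.0085 0.219 ]
328 196 [ 4.888e-01 -1.000e-04  2.195e-01]
328 200 [0.485  0.     0.2212]
328 204 [4.804e-01 1.000e-04 2.203e-01]
```

View pics/wr1_c270_150.png

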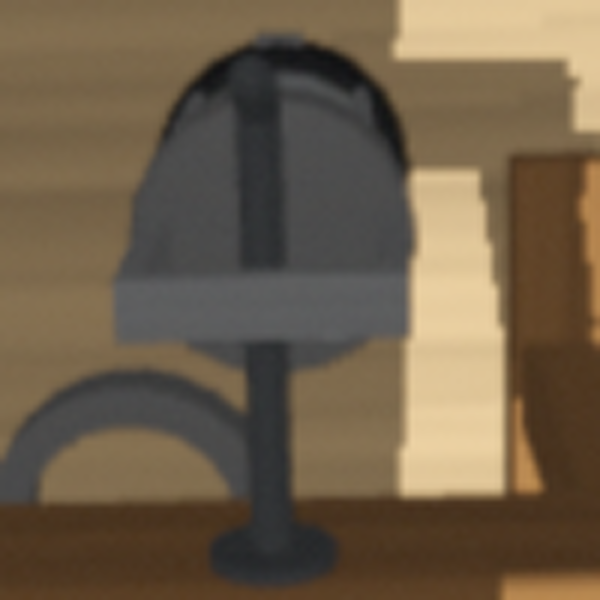

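Wrist camera: crown at (0.4845, 0.0148, 0.220). The lantern-to-pad offset agrees across all three cameras at (+0.072, -0.281). Next I correct the small tilt and descend halfway.

Request:
{"op": "jog_arm", "data": {
  "moves": [1,-4,-9,0,-0.0095,0.006,-0.026,1,0,0,15,0,0,0,1,0,0,15,0,0,0,1,0,0,15,0,0,0,1,0,0,15,0,0,0,1,0,0,15,0,0,0,1,0,0,0,0,0,0,1,0,0,0,0,0,0,1,0,0,0,0,0,0,1,0,0,0,0,0,0]
}}

```text
time_s: 2.65
ee_pos: [0.482, 0.0068, 0.2431]
eef_rot: [3.14, -0.001, -0.004]
ft_force: [0.6, -0.2, 0.6]
finger_gap: 0.0936
```

Request:
{"op": "jog_arm", "data": {
  "moves": [1,2.5,-8,0,0,0,0,1,0,0,0,0,0,0,1,0,0,12,0,0,0,1,0,0,12,0,0,0,1,0,0,12,0,0,0,1,0,0,12,0,0,0,1,0,0,12,0,0,0,1,0,0,0,0,0,0,1,0,0,0,0,0,0,1,0,0,0,0,0,0]
}}

```text
time_s: 3.48
ee_pos: [0.4877, 0.017, 0.1867]
eef_rot: [3.139, -0.01, -0.002]
ft_force: [-0.4, 0.2, 0.2]
finger_gap: 0.0942
```

```bash
python3 - <<'E'
from h import *
d=snap('wrist','wr2'); d=snap('scene','sc2');crop('sc2',240,50,440,230,4);o=ctrl.observe(); print(o['ee_pos'],o['eef_rot'],o['ft_force'])
E
```

```text
[0.48794292 0.0169754  0.18702992] [ 3.13944975e+00 -1.10344028e-02 -2.15214793e-03] [0.76231818 0.6241212  0.23372322]
```

View pics/wr2.png

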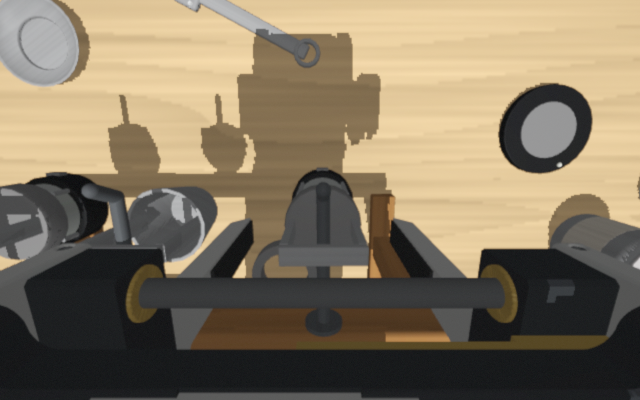

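View pics/sc2_c240_50.png

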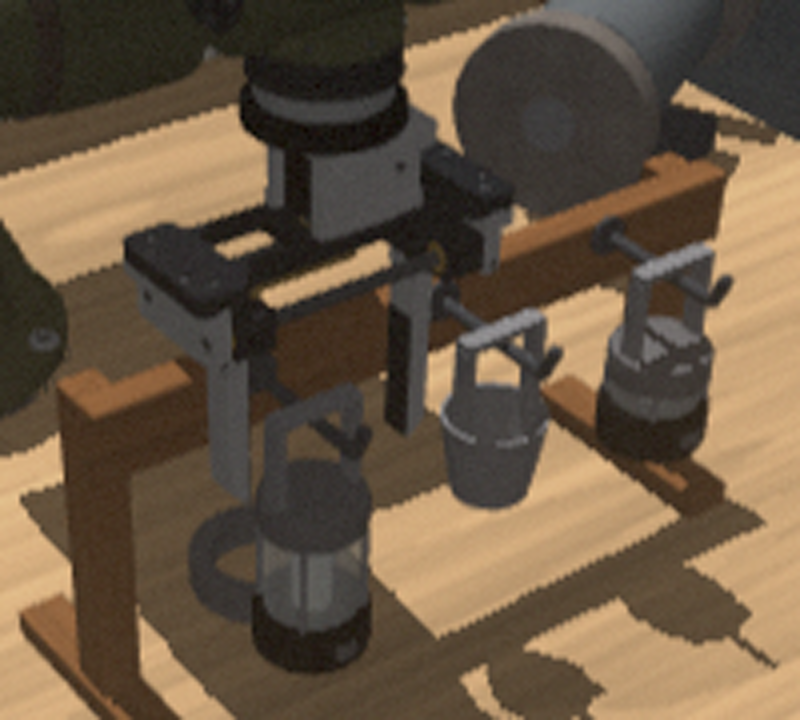

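The fingers straddle the handle (crown at (322,256) in the wrist view, between the finger pads) and nothing else is near. I'll trim the position, then close.

Request:
{"op": "jog_arm", "data": {
  "moves": [1,-3,2.5,5,0,-0.011,0,1,0,0,3,0,0,0,1,0,0,0,0,0,0,-1,0,0,0,0,0,0,-1,0,0,0,0,0,0,-1,0,0,0,0,0,0,-1,0,0,0,0,0,0,-1,0,0,0,0,0,0,-1,0,0,0,0,0,0,-1,0,0,0,0,0,0]
}}

```text
time_s: 4.42
ee_pos: [0.4853, 0.0142, 0.1799]
eef_rot: [3.14, -0.001, -0.002]
ft_force: [-0.2, -0.1, -0.6]
finger_gap: 0.0518
```

```bash
python3 - <<'E'
from h import *
d=snap('scene','sc3');crop('sc3',240,50,440,230,4);o=ctrl.observe(); print(o['ee_pos'],o['eef_rot'],o['ft_force'],o['finger_gap'])
E
```

```text
[0.48530012 0.01414999 0.17989343] [ 3.13939261e+00 -1.43702722e-03 -2.32793947e-03] [-0.19438588  1.08200426  0.14203299] 0.05183568797388368
```

View pics/sc3_c240_50.png

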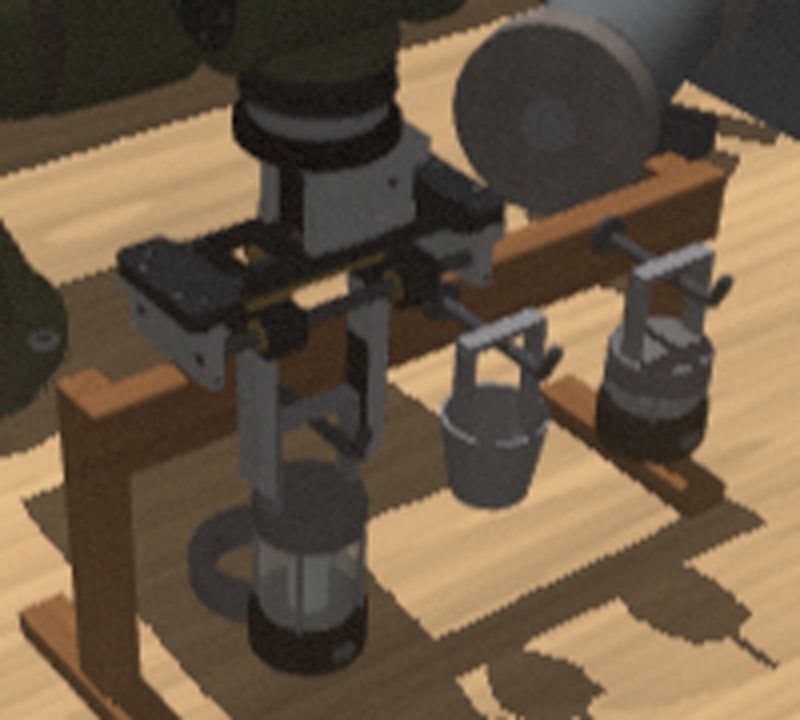

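The gripper holds the handle: gap 51.8 mm against a 52 mm handle. Lift 27 mm.

Request:
{"op": "jog_arm", "data": {
  "moves": [-1,0,0,-3,0,0,0,-1,0,0,-4,0,0,0,-1,0,0,-5,0,0,0,-1,0,0,-5,0,0,0,-1,0,0,-5,0,0,0,-1,0,0,-4,0,0,0,-1,0,0,-2,0,0,0,-1,0,0,0,0,0,0,-1,0,0,0,0,0,0,-1,0,0,0,0,0,0]
}}

```text
time_s: 5.3
ee_pos: [0.4846, 0.0141, 0.2102]
eef_rot: [3.139, 0.001, -0.002]
ft_force: [-0.0, -0.3, -4.8]
finger_gap: 0.052
```

```bash
python3 - <<'E'
from h import *
d=snap('scene','sc4');crop('sc4',240,50,440,230,4);o=ctrl.observe(); print(o['ee_pos'],o['eef_rot'],o['ft_force'],o['finger_gap'])
E
```

```text
[0.48455783 0.01415856 0.21012471] [ 3.13927635e+00  9.26424139e-04 -2.32377874e-03] [ 0.15515337 -0.33271735 -3.71244671] 0.051870651097886564
```

View pics/sc4_c240_50.png

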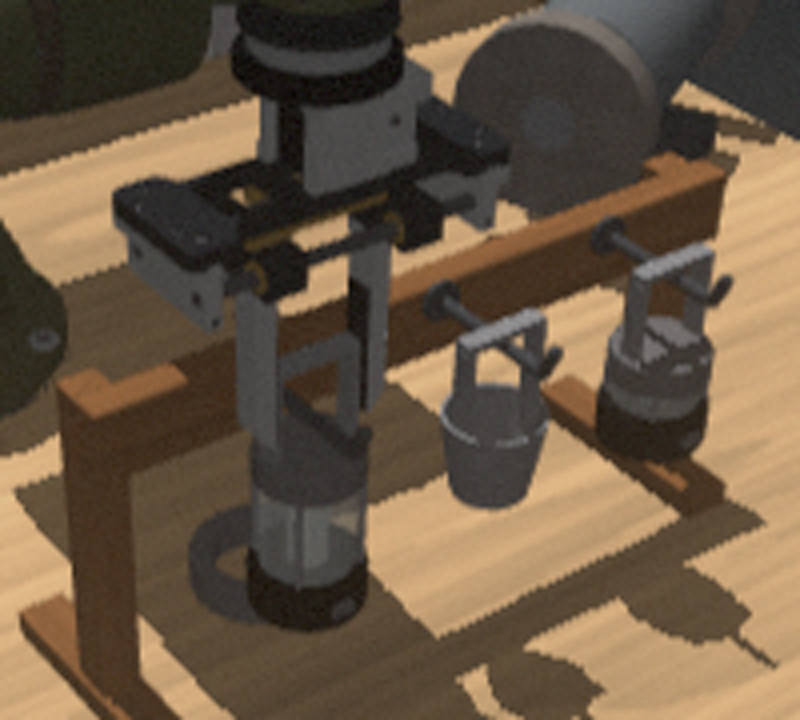

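The lantern is lifted 30 mm, carries about 4 N and clears the hook. Now draw out along +x.

Request:
{"op": "jog_arm", "data": {
  "moves": [-1,0,0,3,0,0,0,-1,4,0,0,0,0,0,-1,8,0,0,0,0,0,-1,10,0,0,0,0,0,-1,10,0,0,0,0,0,-1,10,0,0,0,0,0,-1,6,0,0,0,0,0,-1,2,0,0,0,0,0,-1,0,0,0,0,0,0,-1,0,0,0,0,0,0]
}}

```text
time_s: 6.18
ee_pos: [0.5393, 0.014, 0.2045]
eef_rot: [3.139, 0.004, -0.002]
ft_force: [-0.4, -0.4, -3.9]
finger_gap: 0.0518
```

Request:
{"op": "jog_arm", "data": {
  "moves": [-1,5,0,-2,0,0,0,-1,10,0,0,0,0.004,0,-1,10,0,0,0,0,0,-1,10,0,0,0,0,0,-1,8,0,0,0,0,0,-1,4,0,0,0,0,0,-1,0,0,0,0,0,0,-1,0,0,0,0,0,0,-1,0,0,0,0,0,0,-1,0,0,0,0,0,0]
}}

```text
time_s: 7.02
ee_pos: [0.5904, 0.0139, 0.2076]
eef_rot: [3.139, -0.003, -0.002]
ft_force: [0.7, -0.1, -4.6]
finger_gap: 0.0516
```

```bash
python3 - <<'E'
from h import *
d=snap('scene','sc5');o=ctrl.observe(); print(o['ee_pos'],o['eef_rot'],o['ft_force'],o['finger_gap'])
E
```

```text
[0.59033838 0.01391933 0.20759327] [ 3.13930305e+00 -3.04748706e-03 -2.40283360e-03] [ 0.07457511  0.21137176 -4.63206987] 0.051931660088010964
```

View pics/sc5.png

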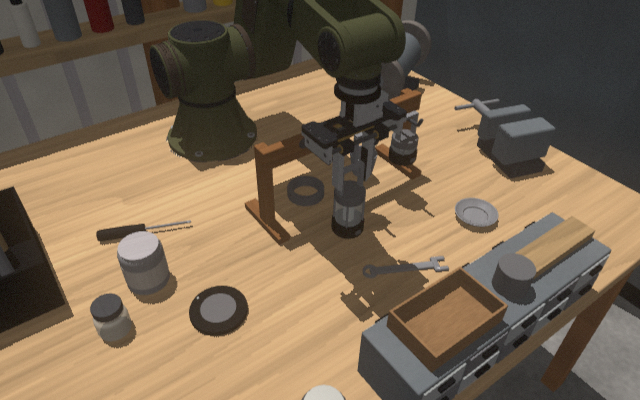

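The lantern is off the hook at (348,208), and the pail and short lantern are undisturbed. Now carry it toward the pad.

Request:
{"op": "jog_arm", "data": {
  "moves": [-1,0,8,-4,0,0,0,-1,0,18,-4,0,0,0,-1,-2,28,-4,0,0,0,-1,-5,28,-4,0,0,0,-1,-5,28,0,0,0,0,-1,-5,28,0,0,0,0,-1,-5,28,0,0,0,0,-1,-5,28,0,0,0,0,-1,-3,24,0,0,0,0,-1,0,16,0,0,0,0]
}}

```text
time_s: 7.9
ee_pos: [0.5563, -0.2314, 0.2296]
eef_rot: [3.137, -0.007, 0.003]
ft_force: [-0.0, -0.4, -3.8]
finger_gap: 0.0516
```

Request:
{"op": "jog_arm", "data": {
  "moves": [-1,0,10,0,0,0,0,-1,0,6,0,0,0,0,-1,0,2,0,0,0,0,-1,0,0,0,0,0,0,-1,0,0,0,0,0,0,-1,0,0,0,0,0,0,-1,0,0,0,0,0,0,-1,0,0,0,0,0,0,-1,0,0,0,0,0,0,-1,0,0,0,0,0,0]
}}

```text
time_s: 8.73
ee_pos: [0.5559, -0.2506, 0.2309]
eef_rot: [3.137, -0.007, 0.003]
ft_force: [-1.3, 0.8, -3.7]
finger_gap: 0.052
```

Request:
{"op": "jog_arm", "data": {
  "moves": [-1,2,16,0,0.004,-0.007,0,-1,0,0,10,0,0,0,-1,0,0,15,0,0,0,-1,0,0,15,0,0,0,-1,0,0,15,0,0,0,-1,0,0,15,0,0,0,-1,0,0,6,0,0,0,-1,0,0,0,0,0,0,-1,0,0,0,0,0,0,-1,0,0,0,0,0,0]
}}

```text
time_s: 9.57
ee_pos: [0.5586, -0.2653, 0.1517]
eef_rot: [3.141, -0.002, 0.005]
ft_force: [0.9, 0.2, -3.8]
finger_gap: 0.0519
```

```bash
python3 - <<'E'
from h import *
for n in('scene','wrist','top'): snap(n,n+'6')
crop('scene6',150,150,310,350,3);crop('top6',370,140,520,260,5)
o=ctrl.observe(); print(o['ee_pos'],o['eef_rot'],o['ft_force'],o['finger_gap'])
E
```

```text
[ 0.55870103 -0.2654563   0.15206008] [ 3.14050528e+00 -2.57381376e-03  4.69415044e-03] [-0.62710358 -0.44336151 -3.68110215] 0.051773906424147725
```

View pics/scene6_c150_150.png

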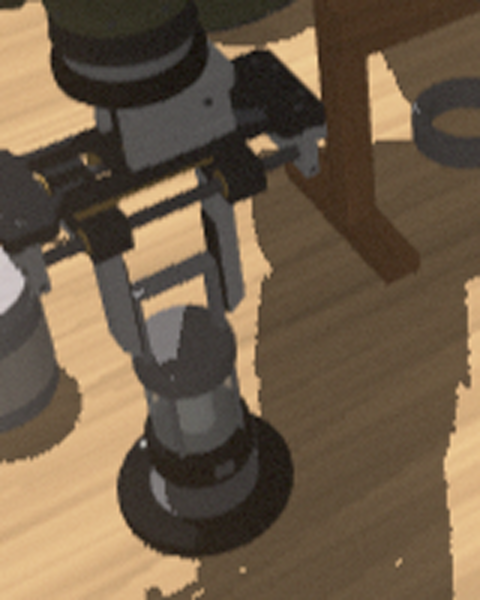

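View pics/wrist6.png

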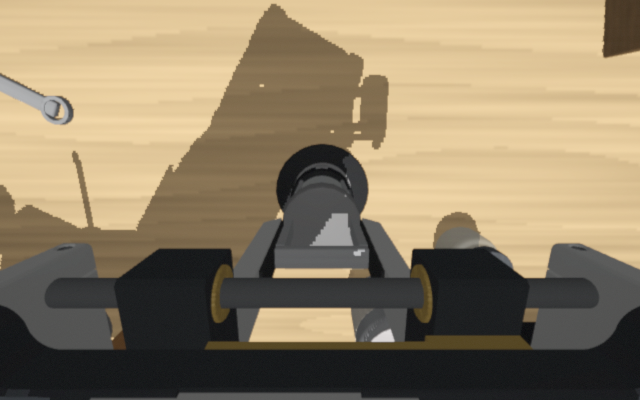

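The lantern hovers over the pad, well centred in both the scene and wrist views, about 26 mm above it. I'll lower most of the way, then creep.

Request:
{"op": "jog_arm", "data": {
  "moves": [-1,-1,1,4,0,0,0,-1,0,0,5,0,0,0,-1,0,0,4,0,0,0,-1,0,0,3,0,0,0,-1,0,0,2,0,0,0,-1,0,0,1,0,0,0,-1,0,0,0,0,0,0,-1,0,0,0,0,0,0,-1,0,0,0,0,0,0,-1,0,0,0,0,0,0]
}}

```text
time_s: 10.55
ee_pos: [0.558, -0.2669, 0.1321]
eef_rot: [3.14, -0.004, 0.005]
ft_force: [0.7, 0.1, -3.8]
finger_gap: 0.0518
```

Request:
{"op": "jog_arm", "data": {
  "moves": [-1,0,0,1.5,0,-0.004,0,-1,0,0,1,0,0,0,-1,0,0,1,0,0,0,-1,0,0,1,0,0,0,-1,0,0,0.5,0,0,0,-1,0,0,0,0,0,0,-1,0,0,0,0,0,0,-1,0,0,0,0,0,0,-1,0,0,0,0,0,0,-1,0,0,0,0,0,0]
}}

```text
time_s: 11.38
ee_pos: [0.5582, -0.2669, 0.127]
eef_rot: [3.139, -0.0, 0.005]
ft_force: [-0.8, 0.0, -4.3]
finger_gap: 0.0519
```

Request:
{"op": "jog_arm", "data": {
  "moves": [-1,0,0,0.7,0,0,0,-1,0,0,0.5,0,0,0,-1,0,0,0,0,0,0,-1,0,0,0,0,0,0,-1,0,0,0,0,0,0,-1,0,0,0,0,0,0,-1,0,0,0,0,0,0,-1,0,0,0,0,0,0,-1,0,0,0,0,0,0,-1,0,0,0,0,0,0]
}}

```text
time_s: 12.22
ee_pos: [0.5584, -0.267, 0.1262]
eef_rot: [3.139, -0.001, 0.005]
ft_force: [0.2, 0.1, -3.8]
finger_gap: 0.052
```

Request:
{"op": "jog_arm", "data": {
  "moves": [-1,0,0,0.7,0,0,0,-1,0,0,0.5,0,0,0,-1,0,0,0,0,0,0,-1,0,0,0,0,0,0,-1,0,0,0,0,0,0,-1,0,0,0,0,0,0,-1,0,0,0,0,0,0,-1,0,0,0,0,0,0,-1,0,0,0,0,0,0,-1,0,0,0,0,0,0]
}}

```text
time_s: 13.05
ee_pos: [0.5586, -0.2671, 0.1262]
eef_rot: [3.139, -0.002, 0.005]
ft_force: [-0.2, 0.5, -1.6]
finger_gap: 0.0521
```

The force has dropped from -3.8 to -1.6 N, so the base has touched the pad at the predicted height. A quick look before release.

```bash
python3 - <<'E'
from h import *
snap('scene','sc7');crop('sc7',150,150,310,350,3);snap('wrist','wr7');crop('wr7',240,120,400,280,4)
o=ctrl.observe(); print(o['ee_pos'],o['ft_force'])
E
```

```text
[ 0.55863223 -0.26708519  0.12616643] [-0.29510346  0.55329644 -1.16805809]
```

View pics/sc7_c150_150.png

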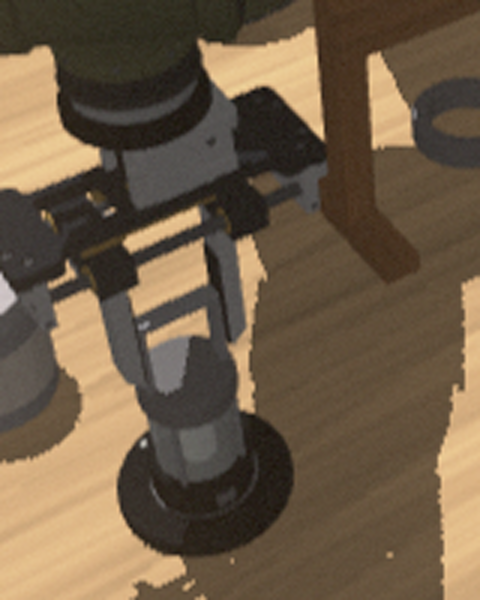

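View pics/wr7_c240_120.png

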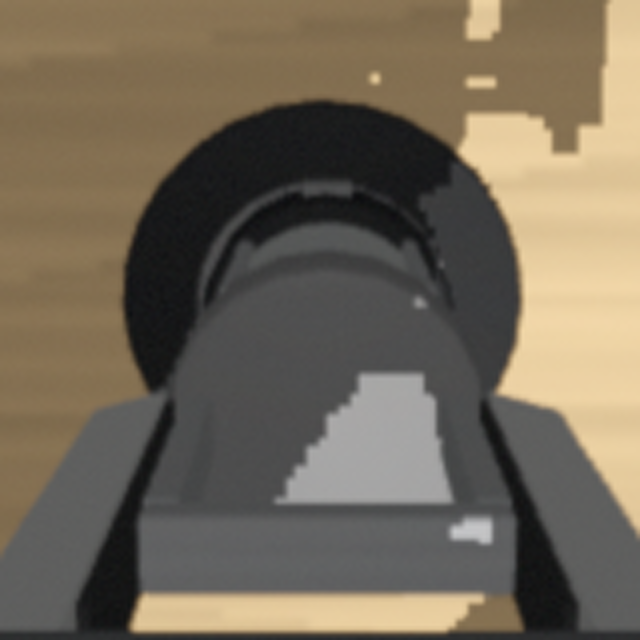

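It sits centred on the pad, with a thin even rim of grey disc around the base. Open in stages.

Request:
{"op": "jog_arm", "data": {
  "moves": [0.13,0,0,0.3,0,0,0,0.16,0,0,0,0,0,0,0.2,0,0,0,0,0,0,0.3,0,0,0,0,0,0,0.4,0,0,0,0,0,0,0.5,0,0,0,0,0,0,0.6,0,0,0,0,0,0,0.7,0,0,0,0,0,0,0.7,0,0,0,0,0,0,0.7,0,0,0,0,0,0]
}}

```text
time_s: 13.98
ee_pos: [0.5593, -0.2676, 0.1266]
eef_rot: [3.137, -0.004, 0.005]
ft_force: [-0.1, 0.2, -0.6]
finger_gap: 0.0799
```

Request:
{"op": "jog_arm", "data": {
  "moves": [0.7,0,0,-6,0,0,0,0.7,0,0,-12,0,0,0,0.7,0,0,-15,0,0,0,0.7,0,0,-20,0,0,0,0.7,0,0,-20,0,0,0,0.7,0,0,-20,0,0,0,0.7,0,0,-20,0,0,0,0.7,0,0,-10,0,0,0,0.7,0,0,0,0,0,0,0.7,0,0,0,0,0,0]
}}

```text
time_s: 14.82
ee_pos: [0.5583, -0.2667, 0.2629]
eef_rot: [3.135, -0.008, 0.005]
ft_force: [0.1, -0.1, -1.1]
finger_gap: 0.0798
```

```bash
python3 - <<'E'
from h import *
snap('scene','sc8');snap('wrist','wr8');d=load('wr8')
def wz(d,u,v,h):
    a=w(d,u,v,1.);c=-d['R'].T@d['t'];r=a-c;return c+r*(h-c[2])/r[2]
o=ctrl.observe(); print(o['ee_pos'],o['ft_force'],o['finger_gap'],o['time_s'])
crop('wr8',240,80,400,240,4)
E
```

```text
[ 0.55816503 -0.26663924  0.26189583] [0.06487238 1.17084316 0.00224051] 0.07950877225530185 14.9167
```

View pics/sc8.png

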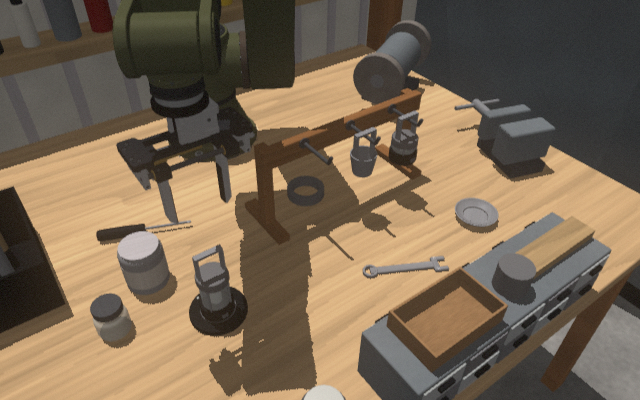

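View pics/wr8_c240_80.png

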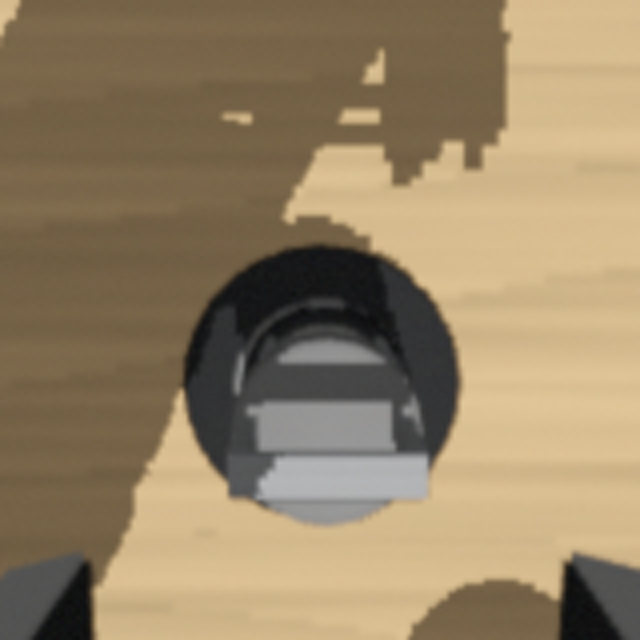

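The lantern stands upright in the middle of the pad at (218,300). The short lantern and the pail still hang on their hooks, and the gripper is well clear. One numeric check of the crown position before handing in.

```bash
python3 - <<'E'
from h import *
d=load('wr8')
for u,v in((300,199),(322,199),(344,199),(322,202),(322,196)): print(w(d,u,v).round(4))
hand_in()
E
```

```text
[ 0.557  -0.2462  0.1671]
[ 0.5572 -0.2687  0.1674]
[ 0.5568 -0.2914  0.1657]
[ 0.5537 -0.2687  0.1663]
[ 0.5602 -0.2687  0.1671]
the job is handed in; nothing more can be done
```

The tall lantern is standing upright in the middle of the charging pad. I lifted it about 30 mm, drew it off its hook, lowered it gently and let go. The job was handed in at about 15 s.

**Last checks:**
- **Position:** the handle crown measured about (0.557, -0.268) at 0.167 m high, against a pad centre of about (0.557, -0.266). The expected crown height is 0.166 m.
- **Rack:** the short lantern and the pail are still on their hooks.
- **Arm:** the gripper is about 95 mm above the handle and touching nothing. The wrist force readings I saw never went above about 5 N.

**One disagreement:** the scene camera read x about 5 mm higher than the top and wrist cameras. The lantern-to-pad offset agreed to about 2–4 mm in all three, so I placed the lantern by that offset.

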